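# Free the V-block from its spring-plunger nest

### The job

The steel V-block sits tight in its nest, held down at both ends by spring plungers. Give it a shot of release spray by pressing the can's cap right down and letting it come back up, then grip the block and rock it out instead of pulling it straight: tip up the end next to the can until its plunger snaps in underneath, with the other end still down, then tip it the other way until that other end is clearly the higher one and past its plunger too. Finish while still holding the block upright and still, just clear, about two to three centimetres over the top of its nest, and leave the tools and parts around where they lie.

Things in the scene. Friction and masses are not known exactly. Their poses are not given: they have to be found in the camera images.
- fixture: bolted-down aluminium base plate, 112 (x) x 275 (y) x 10 mm, carrying the nest and the can. Origin: on the worktop under the middle of the nest; x across the nest, y along it towards the can, z up. Plate from y = -85 to +190 mm; the can stands at y = +150. Nest: steel end cheeks from 31 to 53 mm either way along y, tops 26 mm above the worktop; plunger ends out to 71 mm, lower
- nest (a point): middle of the nest's floor, 10 mm above the worktop (plate top); axes as the fixture. Heights above this floor: cheeks 16 mm, the two side rails 8 mm (rails 31 mm apart)
- plunger_a (a point): point of the wedge nose of the spring plunger at the can's end, 26.5 mm from the nest's middle, 7.7 mm above its floor, standing 4.5 mm out of the cheek over the block's foot; it gives way outwards along y (45 degree faces above and below, low friction, 7 N preload + 1 N/mm): lifting one end past it takes 9 to 14 N, both ends at once some 30 N. The other end has the same plunger
- cap_top (a point): centre of the flat top of the black round cap (28 mm across at the top, 20 mm high) of the white spray can (38 mm across), 116 mm above the worktop. The can is fixed in a socket on the plate; from the cap a thin white tube points down to the nest, ending 94 mm along y from the nest's middle, 84 mm above the worktop
- nozzle_cap (a joint): how far the cap is pressed down, m: 0 up, 0.005 fully down; a spring of 2 N at the top and 6.5 N at the bottom brings it back up.
- locating_block: the V-block: plain steel, 64 mm tall, 90 degree V notch (33 mm wide, 16 deep, along x) in its top, about 0.38 kg (varies). Origin: centre of its underside; y towards the can, z up. Foot 60 (y) x 28 (x) x 4 mm; above it the body is 48 (y) x 28 (x) mm with flat upright ends: grip across the 48 mm, 30 to 60 mm above the underside. Starts on the nest's floor, 1 mm play at each end, 1.5 at each side
- foot_a (a point): middle of the bottom edge of the block's foot at the end next to the can (+30 mm along its y). Raised 8 mm over the floor it passes its plunger's point; at 11 to 13 mm (block tipped about 0.2 rad over the other end's bottom edge) the nose is fully underneath and props this end up, and the block can be rocked the other way over it
- foot_b (a point): the same at the end away from the can (-30 mm along the block's y); it too must rise 8 mm or more to pass its plunger
- ring_gauge: bystander: loose steel ring gauge, 51 mm across, 16 mm tall, on the robot's side of the fixture; origin under its centre
- plug_gauge: bystander: loose double-ended steel plug gauge, 102 mm long, 18 mm tall, on the robot's side of the fixture; origin under its centre
- hex_key_6: bystander: loose dark L-shaped hex key, 124 x 38 x 8 mm, behind the fixture; origin under its centre
- spare_lens: bystander: loose black camera lens, 37 mm across, 47 mm tall, standing; origin under its centre
- caliper: bystander: loose digital caliper, 240 x 70 x 12 mm, lying; origin under its centre
Mind the look-alikes: they are no part of the job. What is meant by the locating_block is not black, and is the smaller of those in its own colour.

How it is judged:
On the way, in this order (a step that is already met when the one before it is completed fails the run):
1. the spray cap is pressed down (at least 4 of its 5 mm) (value of joint nozzle_cap above 0.004 m), for 0.1 s.
2. the cap is let up again (value of joint nozzle_cap below 0.001 m), for 0.1 s.
3. the block's end next to the can is tipped up past its plunger (8 mm or more) while the other end is still down (under 4 mm) (z of foot_a in the frame of nest above 0.008 m and z of foot_b in the frame of nest below 0.004 m and contact force between the fingers and locating_block above 1 N), for 0.1 s.
4. the block is rocked the other way, still in its nest: its other end is past its plunger and the higher one by about 5 mm, and the end next to the can has not dropped back (z of foot_a in the frame of nest above 0.006 m and horizontal distance between locating_block and nest below 0.015 m and ((z of foot_a in the frame of nest below 0.009 m and z of foot_b in the frame of nest above 0.012 m) or (z of foot_a in the frame of nest below 0.012 m and z of foot_b in the frame of nest above 0.015 m) or (z of foot_a in the frame of nest below 0.015 m and z of foot_b in the frame of nest above 0.018 m) or (z of foot_a in the frame of nest below 0.018 m and z of foot_b in the frame of nest above 0.021 m) or (z of foot_a in the frame of nest below 0.021 m and z of foot_b in the frame of nest above 0.024 m))), for 0.1 s.
At the end, for the whole second after the job is handed in: The block is in the gripper's fingers, upright (within 0.15 rad) and still, over its nest (within 30 mm sideways), its underside 4 to 50 mm above the nest's top (20 to 66 mm above the nest's floor), touching nothing of the fixture; the cap is up (z of foot_a in the frame of nest between 0.02 and 0.066 m and z of foot_b in the frame of nest between 0.02 and 0.066 m and horizontal distance between locating_block and nest below 0.03 m and angle between locating_block's own z axis and vertical below 0.15 rad and linear speed of locating_block below 0.02 m/s and contact force between the fingers and locating_block above 2 N and contact force between locating_block and fixture below 0.1 N and value of joint nozzle_cap below 0.001 m); the arm keeps its last pose, push and grip.
It fails at once if a bystander (ring gauge, plug gauge, hex key, lens, caliper) is pushed more than 2 cm from where it lay (distance of any of ring_gauge, plug_gauge, hex_key_6, spare_lens, caliper from where it was at the start of the episode above 0.02 m).
It also fails if it takes over 54 s, if anything falls off the work surface, if the arm or the gripper's body presses on something with over 40 N, if the wrist force passes 120 N, or if a joint passes its speed limit or range.

### The arm

A 6-joint arm with a two-finger parallel gripper is mounted at the origin on a cart in front of the work surface, level with it; the furniture and walls round the work are solid. World frame = base frame: x ahead of the robot, y to its left, z up, the work surface at z = 0. Lengths are in m, angles in rad, forces in N, time in s.
With the tool pointing down it reaches from about 0.35 to 0.975 m from the base axis. Payload 4.9 kg.
Tool frame: the origin (TCP) lies on the front face of the gripper's body, between the roots of the fingers; the fingertips stand ctrl.tip_extent ahead of it and the grasp point (between the pads) lies 54 mm ahead of it (ctrl.tip_extent is the distance from the TCP to the fingertips, in m); z points along the fingers, y is the line along which they close (so a half turn about z gives the same grasp; the last joint's range is limited). The gripper opens to 85 mm and grips with 20 to 120 N. Pads are 22 mm wide; open, the fingers measure 114 mm over their backs; the gripper's body (76 mm by 85 mm) begins 54 mm behind the grasp point. The pads swing forward as they close: fully open they stand 13 mm farther back than shut.
Start: joints at [1.049, 0.053, 1.613, -0, 1.476, -0.119], TCP at [0.245, 0.575, 0.304] pointing down, gripper open.
Joint ranges: [-3.01, 3.01], [-1.01, 2.22], [0.06, 2.58], [-1.02, 4.17], [0.09, 2.62], [-3.14, 3.14]. Speed limits (rad/s): [2.57, 2.57, 3.14, 3.14, 3.14, 3.14].

### API

Orientations are given as a rotation vector (axis times angle).
In Python, from station import ctrl gives the robot as it stands.
- The arm moves only by the tool apply_moves, never from a script. Its argument "rows" is one flat list of numbers, 6 for each row, row after row: the shift along the tool's x, y, z normalised to -1 to 1, where 1 is 0.6 m, then the turn, a rotation vector about the tool's x, y, z normalised to -1 to 1, where 1 is 90 degrees. A call has 1 to 20 rows; each row is the pose to reach, as a shift and turn from the pose commanded when the call began, along the tool's axes at that moment; what a row does not reach only later rows make up. A row lasts 1/10 s, in which the tool goes at most 50 mm and 8.59 degrees, less where a joint would pass 70% of its speed; a pose out of reach is approached as far as the arm can. A call with a number of a shift or a turn outside -1 to 1 is refused whole. A call with a gripper value outside its range is refused whole. "grip" is the opening, from 0 (shut) to 1 (fully open), set as the call begins (left out, the last holds). The fingers move at their own pace and stop on an object; "grip_force" is the grip in N (left out, the last holds). Time passes only in rows, so rows that repeat a pose let the fingers close. It gives the time, the measured TCP pose, the force, the opening and the grip force at its end, in the units of the state.
- ctrl.get_obs(): the state, without advancing time (a new reading comes with each control period).
- ctrl.get_image(name): name is "scene" or "top"; returns (picture, depth): 384x512x3 uint8, blue, green, red; 384x512 float32, m along the optical axis (not along the pixel's ray), 0 where there is no reading.
- ctrl.camera_model(name): a dict with "mtx" (3x3 intrinsics, pixels), "R" (3x3) and "t" (3): a world point X has camera coordinates R X + t. Camera axes: x right, y down, z forward; pixel columns grow to the right and rows downward; lengths in m; the calibration is good to about 2 mm. A picture is of the moment at which its call begins. camera_model takes no time and is no camera call.
- ctrl.finish_job(): hands the job in; it is judged then, once.
The state is a dict: "t": time; "q": joint angles; "dq": joint speeds; "effort": joint torques, N m; "tool_pos": TCP position; "tool_rot": TCP orientation; "contact_force": force on the tool from outside, world axes, zero at the start; "wrist_torque": the same for the moment, N m; "opening": finger opening in m; "grip_force": force on a finger pad.
Only numpy, scipy, OpenCV 4.12 (cv2) and the standard library are available. Lean on these libraries where they do the work, as an engineer would, in place of code of your own. Each camera call takes 0.05 s, during which the arm holds its last target. There are 200 camera calls.

## Working session

There is one attempt and no reset: what is moved stays moved. The work goes in short steps, Python scripts to look and compute and a tool call to move; the robot and the scene stay as the last step left them, time stands still between calls to the robot, and variables do not carry over. Pictures are saved under pics/ and viewed, at most 10 in all, crops included, and the job is handed in when it is done.

Besides the shell and the picture viewer there is one more tool, called after ">>>" by a JSON object that holds its "api" and its "payload", one argument or row to a line. apply_moves: Moves the arm, as the interface text tells. Its arguments: {"type":"object","properties":{"rows":{"type":"array","items":{"type":"number"}},"grip":{"type":"number"},"grip_force":{"type":"number"}},"required":["rows"]}

```bash
mkdir -p pics; ls; python3 - <<'E'
from station import ctrl
import cv2,numpy as np
o=ctrl.get_obs();print(o, ctrl.tip_extent)
for n in("scene","top"):
    p,d=ctrl.get_image(n);cv2.imwrite(f"pics/{n}0.png",p);np.savez(f"pics/{n}0.npz",p=p,d=d)
    print(n,ctrl.camera_model(n))
E
```

```text
pics
{'t': 0.0, 'q': array([ 1.04902295e+00,  5.33456086e-02,  1.61431127e+00,  3.40962583e-05,
        1.47600548e+00, -1.19000215e-01]), 'dq': array([ 0.00105732,  0.00045683,  0.00232286,  0.00217981, -0.00106319,
       -0.00070136]), 'effort': array([-1.25024893e-03, -3.93687129e+01, -3.70172381e+01, -1.11821232e-04,
        7.29892374e-03, -1.10685187e-05]), 'tool_pos': array([0.24473327, 0.5745681 , 0.30265953]), 'tool_rot': array([-6.28274645e-01, -3.07742888e+00,  3.06819206e-03]), 'contact_force': array([ 0.00015558, -0.0365966 ,  0.10406425]), 'wrist_torque': array([-0.00147976, -0.0015041 ,  0.01375187]), 'grip_force': 0.0, 'opening': 0.08567548210721695} 0.0726
scene {'mtx': array([[400.53253934,   0.        , 257.28589875],
       [  0.        , 400.53253934, 191.68281543],
       [  0.        ,   0.        ,   1.        ]]), 'R': array([[ 0.67267446, -0.73983912,  0.01213028],
       [-0.56619887, -0.52521357, -0.63527124],
       [ 0.47636951,  0.42046259, -0.77219383]]), 't': array([-0.17824867,  0.46886568,  0.83154   ])}
top {'mtx': array([[356.54192161,   0.        , 257.19564698],
       [  0.        , 356.54192161, 192.76980748],
       [  0.        ,   0.        ,   1.        ]]), 'R': array([[ 6.06900683e-04, -9.99939079e-01,  1.10213386e-02],
       [-9.82594311e-01, -2.64366347e-03, -1.85745610e-01],
       [ 1.85763431e-01, -1.07167754e-02, -9.82536054e-01]]), 't': array([0.20320614, 0.51579422, 0.91919141])}
```

View pics/scene0.png

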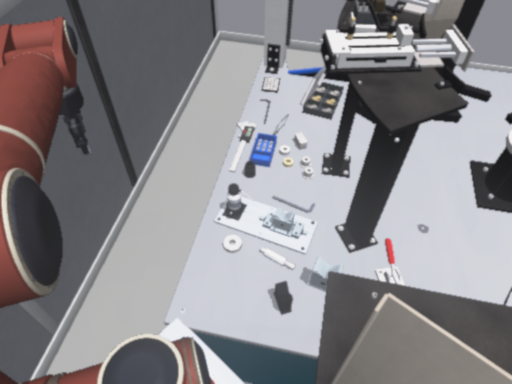

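View pics/top0.png

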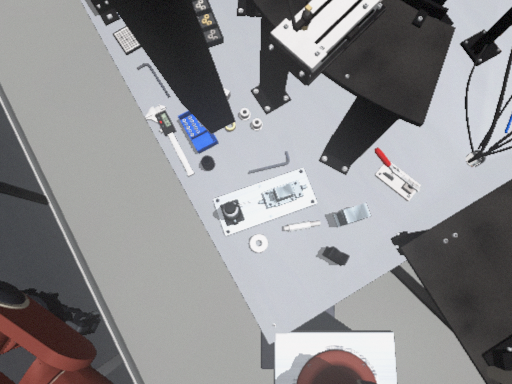

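The scene view shows the plate with the can's black cap at about (234,190), a steel V-block in the nest at about (285,217), a larger steel look-alike at (323,270) and a black one at (284,297). In the top view these are at (232,208), (285,193), (353,215) and (335,257). The block in the nest fits, being steel and the smaller one. I'll confirm it in an enlarged crop.

```bash
cat > h.py <<'E'
import numpy as np,cv2
from station import ctrl
from scipy.spatial.transform import Rotation as Ro
def ray(n,u,v,z):
    c=ctrl.camera_model(n);C=-c['R'].T@c['t'];r=c['R'].T@np.linalg.inv(c['mtx'])@[u,v,1];return C+r*(z-C[2])/r[2]
def proj(n,X):
    c=ctrl.camera_model(n);p=c['mtx']@(c['R']@np.asarray(X)+c['t']);return p[:2]/p[2]
def cloud(n,d):
    c=ctrl.camera_model(n);v,u=np.mgrid[:384,:512];P=np.stack([u,v,np.ones_like(u)],-1)@np.linalg.inv(c['mtx']).T*d[...,None]
    return (P-c['t'])@c['R']
E
python3 - <<'E'
from h import *
a=np.load('pics/top0.npz');b=np.load('pics/scene0.npz')
X=cloud('top',a['d']);Y=cloud('scene',b['d'])
for nm,W,p,u0,u1,v0,v1 in(('top',X,a['p'],195,385,155,275),('scene',Y,b['p'],200,350,170,320)):
    w=W[v0:v1,u0:u1].reshape(-1,3); c=p[v0:v1,u0:u1].reshape(-1,3).mean(1)
    m=(w[:,2]>.105)&(w[:,2]<.125); print(nm,'cap',m.sum(),w[m].mean(0),np.median(w[m,2]))
    m=(w[:,2]>.055)&(w[:,2]<.085)
    print('z55-85',m.sum(), np.round(w[m][::max(1,m.sum()//25)],3).tolist())
    m=((w[:,2]>.006)&(w[:,2]<.016)).reshape(v1-v0,u1-u0).astype(np.uint8)
    n,l,s,ce=cv2.connectedComponentsWithStats(m); k=1+s[1:,4].argmax(); q=w.reshape(v1-v0,u1-u0,3)[l==k]
    r=cv2.minAreaRect((q[:,:2]*1000).astype(np.float32)); print('plate',r,np.median(q[:,2]))
t=cv2.resize(a['p'][160:275,200:385],None,fx=4,fy=4,interpolation=cv2.INTER_CUBIC)
cv2.imwrite('pics/c1.png',t)
s=cv2.resize(b['p'][170:320,205:350],None,fx=4,fy=4,interpolation=cv2.INTER_CUBIC)
cv2.imwrite('pics/c2.png',s)
E
```

```text
top cap 120 [0.46756314 0.27115945 0.11459971] 0.11531429514281984
z55-85 787 [[0.62, -0.04, 0.055], [0.615, -0.051, 0.056], [0.606, -0.134, 0.067], [0.531, 0.13, 0.064], [0.527, 0.135, 0.058], [0.522, 0.159, 0.055], [0.518, 0.13, 0.06], [0.51, 0.152, 0.076], [0.511, 0.113, 0.057], [0.499, 0.146, 0.06], [0.474, -0.043, 0.07], [0.469, -0.068, 0.082], [0.464, -0.028, 0.085], [0.463, -0.041, 0.074], [0.461, -0.057, 0.065], [0.457, -0.066, 0.077], [0.453, -0.077, 0.084], [0.451, -0.082, 0.085], [0.448, -0.022, 0.062], [0.445, -0.062, 0.07], [0.44, -0.059, 0.062], [0.365, -0.001, 0.062], [0.354, 0.005, 0.061], [0.347, 0.016, 0.061], [0.342, -0.023, 0.063], [0.331, -0.015, 0.061]]
plate ((500.63946533203125, 181.83984375), (112.1576919555664, 274.7069396972656), 19.73403549194336) 0.009799717598637788
scene cap 99 [0.46736016 0.27046494 0.11318512] 0.114668640344242
z55-85 790 [[0.486, 0.267, 0.083], [0.458, 0.263, 0.082], [0.466, 0.256, 0.07], [0.453, 0.267, 0.06], [0.53, 0.147, 0.066], [0.504, 0.151, 0.074], [0.527, 0.137, 0.06], [0.644, 0.006, 0.058], [0.518, 0.126, 0.065], [0.511, 0.131, 0.058], [0.51, 0.119, 0.056], [0.468, -0.031, 0.08], [0.47, -0.041, 0.07], [0.482, -0.071, 0.084], [0.453, -0.04, 0.076], [0.47, -0.054, 0.065], [0.467, -0.065, 0.078], [0.438, -0.042, 0.079], [0.437, -0.038, 0.065], [0.438, -0.047, 0.064], [0.373, 0.006, 0.062], [0.367, 0.001, 0.063], [0.355, 0.006, 0.057], [0.353, -0.02, 0.059], [0.349, -0.027, 0.061], [0.332, -0.022, 0.063]]
plate ((501.41253662109375, 183.08889770507812), (115.21533966064453, 274.8883361816406), 19.800506591796875) 0.009764211146729615
```

View pics/c1.png

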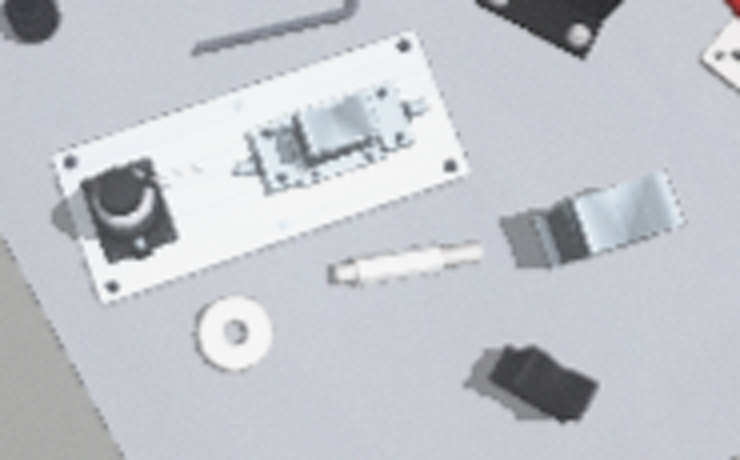

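View pics/c2.png

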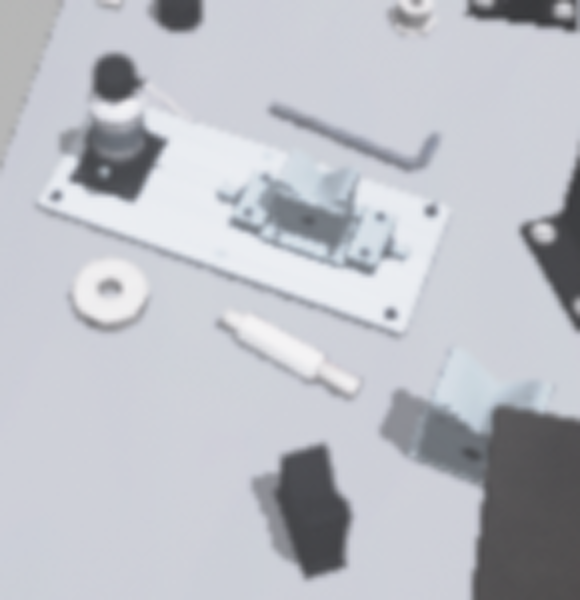

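The crops confirm it. The steel V-block between the nest cheeks, top crop (340,125), is clearly smaller than the steel one at (610,220); the third, at (545,380), is black. The plate fit is 112.2 x 274.7 mm at z = 9.8 mm, which matches the given sizes. Next I work out the goal poses and check the space around the path.

```bash
cat >> h.py <<'E'
yaw=np.radians(19.77);fy=np.array([-np.sin(yaw),np.cos(yaw),0]);fx=np.array([np.cos(yaw),np.sin(yaw),0])
nest=np.array([.501,.1825,0])-.0525*fy+[0,0,.010]
Rdown=np.stack([-fx,fy,[0,0,-1]],1)   # tool axes: y along fixture y
def rel(p,R,p0=None,R0=None):
    o=ctrl.get_obs()
    p0=o['tool_pos'] if p0 is None else p0; R0=Ro.from_rotvec(o['tool_rot']).as_matrix() if R0 is None else R0
    return np.round(np.r_[R0.T@(np.array(p)-p0)/.6,Ro.from_matrix(R0.T@R).as_rotvec()/(np.pi/2)],4)
E
python3 - <<'E'
from h import *
print('nest',nest,'can',nest+.15*fy)
a=np.load('pics/top0.npz');b=np.load('pics/scene0.npz')
w=np.r_[cloud('top',a['d'])[a['d']>0],cloud('scene',b['d'])[b['d']>0]]
for z0,z1 in((.12,.25),(.25,.4),(.4,.6),(.6,.9)):
    m=(w[:,2]>z0)&(w[:,2]<z1)&(w[:,0]>.2)&(w[:,0]<.75)&(w[:,1]>-.2)&(w[:,1]<.65)
    q=w[m];print(z0,m.sum(),sorted({(round(x,1),round(y,1)) for x,y,_ in q.tolist()}))
# cap ring estimate in both: highest points
for n,f in(('top',a),('scene',b)):
    X=cloud(n,f['d']);m=(np.hypot(X[...,0]-.468,X[...,1]-.273)<.03)&(X[...,2]>.1125)&(X[...,2]<.119)
    print(n,m.sum(),X[m].min(0),X[m].max(0),X[m].mean(0))
print(rel(np.r_[(nest+.15*fy)[:2],.23],Rdown))
E
```

```text
nest [0.51875787 0.13309445 0.01      ] can [0.46802109 0.27425316 0.01      ]
0.12 6806 [(0.2, -0.2), (0.2, 0.5), (0.3, -0.2), (0.3, -0.1), (0.3, 0.6), (0.4, -0.2), (0.4, -0.1), (0.6, -0.1), (0.6, 0.0), (0.7, 0.0)]
0.25 7852 [(0.2, -0.2), (0.2, 0.5), (0.2, 0.6), (0.3, -0.2), (0.3, -0.1), (0.3, 0.5), (0.3, 0.6), (0.4, -0.2), (0.4, -0.1), (0.6, -0.1), (0.6, 0.0), (0.7, 0.0)]
0.4 33817 [(0.2, 0.4), (0.2, 0.5), (0.2, 0.6), (0.3, 0.5), (0.3, 0.6), (0.5, -0.1), (0.5, -0.0), (0.6, -0.1), (0.6, 0.0), (0.6, 0.1), (0.6, 0.2), (0.7, -0.1), (0.7, 0.0), (0.7, 0.1), (0.7, 0.2)]
0.6 7699 [(0.5, 0.2), (0.5, 0.3)]
top 99 [0.45366244 0.26015174 0.11287744] [0.48183001 0.28758743 0.11876168] [0.46733322 0.27295599 0.11555685]
scene 66 [0.45454997 0.26154472 0.11291114] [0.4820539  0.28768327 0.11856733] [0.46822216 0.27386034 0.11528582]
[-0.5386 -0.3145  0.1217 -0.0011 -0.0006 -0.4761]
```

>>> {"api": "apply_moves", "payload": {
  "rows": [-0.054, -0.031, 0, 0, 0, -0.048, -0.108, -0.063, 0, 0, 0, -0.095, -0.162, -0.094, 0.02, 0, 0, -0.143, -0.215, -0.126, 0.04, 0, 0, -0.19, -0.269, -0.157, 0.06, 0, 0, -0.238, -0.323, -0.189, 0.08, 0, 0, -0.286, -0.377, -0.22, 0.1, 0, 0, -0.431, -0.431, -0.252, 0.11, 0, 0, -0.476, -0.485, -0.283, 0.12, 0, 0, -0.476, -0.539, -0.315, 0.122, -0.001, -0.0006, -0.476, -0.539, -0.315, 0.122, -0.001, -0.0006, -0.476, -0.539, -0.315, 0.122, -0.001, -0.0006, -0.476, -0.539, -0.315, 0.122, -0.001, -0.0006, -0.476],
  "grip": 0
}}

```text
t: 1.4
tool_pos: [0.4679, 0.2749, 0.2305]
tool_rot: [-0.54, 3.094, 0.002]
contact_force: [-0.3, 0.2, -0.4]
opening: 0.0002
grip_force: 0.0
```

```bash
python3 - <<'E'
from h import *
o=ctrl.get_obs();print(o['t'],o['tool_pos'],o['opening'],ctrl.tip_extent,o['contact_force'],o['q'])
print(rel([.4677,.2735,.1955],Rdown))
a=np.load('pics/top0.npz');b=np.load('pics/scene0.npz')
w=np.r_[cloud('top',a['d'])[a['d']>0],cloud('scene',b['d'])[b['d']>0]]
for x0,x1,y0,y1 in((.4,.6,-.02,.35),(.6,.7,.03,.35)):
    m=(w[:,2]>.13)&(w[:,0]>x0)&(w[:,0]<x1)&(w[:,1]>y0)&(w[:,1]<y1);q=w[m];print(m.sum(),q.min(0),q.max(0),np.percentile(q[:,2],[1,5,20,50]))
E
```

```text
1.4 [0.46789908 0.27485247 0.23049407] 0.00021579636268179758 0.0726 [-0.34546983  0.24648343 -0.35165906] [ 3.93423076e-01 -8.79320967e-02  1.87675672e+00  1.40724475e-03
  1.35178637e+00 -1.52327624e+00]
[ 0.0011 -0.0021  0.0583  0.0009  0.0006  0.0003]
8686 [ 0.45098455 -0.01995657  0.43114068] [0.59995769 0.29055125 0.85392067] [0.45413241 0.46320803 0.70471954 0.78799334]
8774 [0.60002941 0.03000621 0.4508855 ] [0.69994749 0.19325936 0.55196142] [0.456172   0.46284114 0.46452893 0.49582208]
```

>>> {"api": "apply_moves", "payload": {
  "rows": [0.001, -0.002, 0.02, 0, 0, 0, 0.001, -0.002, 0.045, 0, 0, 0, 0.001, -0.002, 0.058, 0, 0, 0, 0.001, -0.002, 0.062, 0, 0, 0, 0.001, -0.002, 0.066, 0, 0, 0, 0.001, -0.002, 0.07, 0, 0, 0, 0.001, -0.002, 0.074, 0, 0, 0, 0.001, -0.002, 0.074, 0, 0, 0]
}}

```text
t: 2.2
tool_pos: [0.4685, 0.2732, 0.1869]
tool_rot: [-0.539, 3.093, 0.003]
contact_force: [-2.6, -0.6, 3.8]
opening: 0.0
grip_force: 1.7
```

>>> {"api": "apply_moves", "payload": {
  "rows": [0, 0, 0.002, 0, 0, 0, 0, 0, 0.004, 0, 0, 0, 0, 0, 0.006, 0, 0, 0, 0, 0, 0.0065, 0, 0, 0, 0, 0, 0.0065, 0, 0, 0, 0, 0, 0.0065, 0, 0, 0]
}}

```text
t: 2.8
tool_pos: [0.4686, 0.2733, 0.1836]
tool_rot: [-0.539, 3.093, 0.002]
contact_force: [-3.5, -0.4, 7.2]
opening: -0.0002
grip_force: 3.8
```

>>> {"api": "apply_moves", "payload": {
  "rows": [0, 0, 0.001, 0, 0, 0, 0, 0, 0.002, 0, 0, 0, 0, 0, 0.002, 0, 0, 0, 0, 0, 0.002, 0, 0, 0]
}}

```text
t: 3.2
tool_pos: [0.4687, 0.2733, 0.1835]
tool_rot: [-0.539, 3.093, 0.002]
contact_force: [-6.3, -2.2, 13.0]
opening: -0.0
grip_force: 6.5
```

The force rose steeply with no further travel, so the cap is fully down. Now I let it up.

>>> {"api": "apply_moves", "payload": {
  "rows": [0, 0, -0.004, 0, 0, 0, 0, 0, -0.012, 0, 0, 0, 0, 0, -0.03, 0, 0, 0, 0, 0, -0.06, 0, 0, 0, 0, 0, -0.09, 0, 0, 0, 0, 0, -0.1, 0, 0, 0, 0, 0, -0.1, 0, 0, 0],
  "grip": 1
}}

```text
t: 3.9
tool_pos: [0.4686, 0.2732, 0.2423]
tool_rot: [-0.539, 3.092, 0.003]
contact_force: [0.6, -0.7, 0.4]
opening: 0.0854
grip_force: 0.0
```

```bash
python3 - <<'E'
from h import *
o=ctrl.get_obs();print(o['t'],o['tool_pos'],o['opening'],o['contact_force'])
p,d=ctrl.get_image('top');X=cloud('top',d)
p2,d2=ctrl.get_image('scene');Y=cloud('scene',d2)
# block top: points z .066-.08 near nest in fixture coordinates
for n,W in(('top',X),('scene',Y)):
    q=W.reshape(-1,3);m=np.hypot(*(q-nest)[:,:2].T)<.045;q=q[m&(q[:,2]>.03)&(q[:,2]<.085)]-nest
    f=np.c_[q@fx,q@fy,q[:,2]]*1000
    g=f[f[:,2]>56];print(n,len(g),np.round(np.percentile(g,[2,50,98],0),1).tolist())
print(rel(nest+[0,0,.200],Rdown),rel(nest+[0,0,.105],Rdown))
E
```

```text
3.9 [0.46862656 0.27322852 0.24226335] 0.08542024071088333 [ 0.61117556 -0.68655462  0.41365735]
top 125 [[-14.4, -23.4, 56.4], [-0.5, -8.8, 62.3], [12.6, 23.2, 66.4]]
scene 112 [[-12.9, -23.3, 56.4], [-0.4, -0.5, 61.6], [14.2, 23.7, 66.4]]
[-1.10e-03 -2.48e-01  5.02e-02  7.00e-04  1.00e-04 -1.00e-04] [-1.100e-03 -2.481e-01  2.086e-01  7.000e-04  1.000e-04 -1.000e-04]
```

>>> {"api": "apply_moves", "payload": {
  "rows": [-0.001, -0.05, 0.01, 0, 0, 0, -0.001, -0.12, 0.03, 0, 0, 0, -0.001, -0.19, 0.05, 0, 0, 0, -0.001, -0.24, 0.07, 0, 0, 0, -0.001, -0.248, 0.11, 0, 0, 0, -0.001, -0.248, 0.15, 0, 0, 0, -0.001, -0.248, 0.18, 0, 0, 0, -0.001, -0.248, 0.205, 0, 0, 0, -0.001, -0.248, 0.22, 0, 0, 0, -0.001, -0.248, 0.22, 0, 0, 0, -0.001, -0.248, 0.22, 0, 0, 0]
}}

```text
t: 5.1
tool_pos: [0.5196, 0.1335, 0.1094]
tool_rot: [-0.539, 3.093, 0.002]
contact_force: [-0.6, -0.5, 0.6]
opening: 0.0855
grip_force: 0.0
```

```bash
python3 - <<'E'
from h import *
o=ctrl.get_obs();print(o['t'],o['tool_pos'],o['contact_force'])
R=Ro.from_rotvec(o['tool_rot']).as_matrix();e=o['tool_pos']-nest
print(e@fx*1e3,e@fy*1e3,o['tool_pos'][2]); print(Ro.from_matrix(R.T@Rdown).as_rotvec())
p,d=ctrl.get_image('scene');cv2.imwrite('pics/s3.png',cv2.resize(p[130:280,190:390],None,fx=4,fy=4,interpolation=cv2.INTER_CUBIC))
E
```

```text
5.1 [0.51957377 0.13350154 0.10944139] [-0.59076364 -0.50392746  0.63573283]
0.9055045016202968 0.10711937887672879 0.10944139224501248
[0.00093765 0.00203688 0.0001094 ]
```

View pics/s3.png

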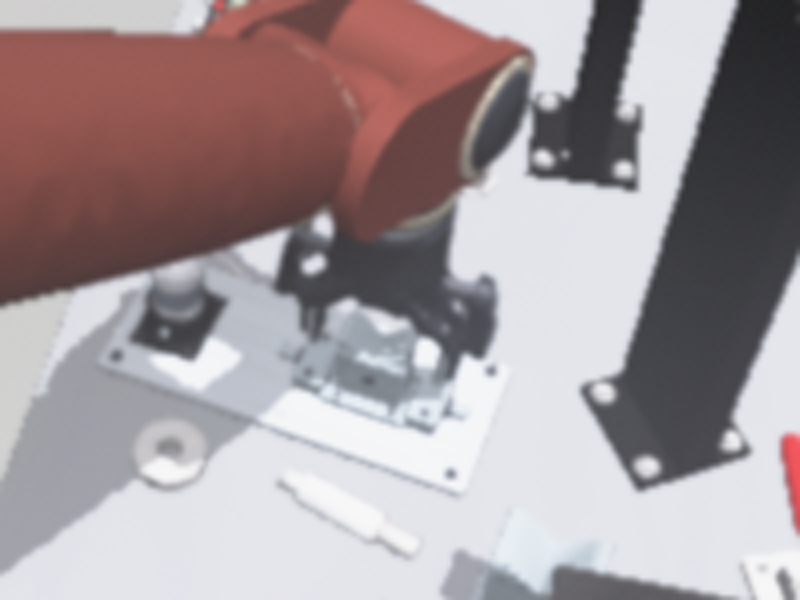

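The picture shows the gripper straddling the nest block, fingers on either side at about (310,300) and (480,320). Now I close it.

>>> {"api": "apply_moves", "payload": {
  "rows": [0, 0, 0.005, 0, 0, 0, 0, 0, 0.005, 0, 0, 0]
}}

```text
t: 5.35
tool_pos: [0.5196, 0.1334, 0.1065]
tool_rot: [-0.539, 3.093, 0.002]
contact_force: [-0.2, -0.4, 0.4]
opening: 0.0853
grip_force: 0.0
```

>>> {"api": "apply_moves", "payload": {
  "rows": [0, 0, 0, 0, 0, 0, 0, 0, 0, 0, 0, 0, 0, 0, 0, 0, 0, 0, 0, 0, 0, 0, 0, 0, 0, 0, 0, 0, 0, 0, 0, 0, 0, 0, 0, 0, 0, 0, 0, 0, 0, 0, 0, 0, 0, 0, 0, 0, 0, 0, 0, 0, 0, 0, 0, 0, 0, 0, 0, 0],
  "grip": 0,
  "grip_force": 90
}}

```text
t: 6.35
tool_pos: [0.5195, 0.1337, 0.1065]
tool_rot: [-0.539, 3.093, 0.003]
contact_force: [-1.5, 3.4, 5.6]
opening: 0.0471
grip_force: 93.9
```

```bash
cat >> h.py <<'E'
def rock(py,pz,phis,extra=None):
    r=np.array([0,py,pz]);out=[]
    for i,f in enumerate(phis):
        s=r-Ro.from_rotvec([f,0,0]).apply(r)+(0 if extra is None else np.array(extra[i]))
        out.append(np.round(np.r_[s/.6,f/(np.pi/2),0,0],4).tolist())
    return out
E
python3 - <<'E'
from h import *
for r in rock(-.03,.0965,-np.r_[.03:.211:.03]):print(r)
E
```

```text
[0.0, -0.0048, -0.0014, -0.0191, 0.0, 0.0]
[0.0, -0.0097, -0.0027, -0.0382, 0.0, 0.0]
[0.0, -0.0147, -0.0038, -0.0573, 0.0, 0.0]
[0.0, -0.0196, -0.0048, -0.0764, 0.0, 0.0]
[0.0, -0.0246, -0.0057, -0.0955, 0.0, 0.0]
[0.0, -0.0296, -0.0064, -0.1146, 0.0, 0.0]
[0.0, -0.0346, -0.0069, -0.1337, 0.0, 0.0]
```

First half of the tip, to 0.12 rad, then I check.

>>> {"api": "apply_moves", "payload": {
  "rows": [0, -0.0024, -0.0007, -0.0095, 0, 0, 0, -0.0048, -0.0014, -0.0191, 0, 0, 0, -0.0072, -0.002, -0.0287, 0, 0, 0, -0.0097, -0.0027, -0.0382, 0, 0, 0, -0.0122, -0.0033, -0.0478, 0, 0, 0, -0.0147, -0.0038, -0.0573, 0, 0, 0, -0.0171, -0.0043, -0.0668, 0, 0, 0, -0.0196, -0.0048, -0.0764, 0, 0, 0, -0.0196, -0.0048, -0.0764, 0, 0]
}}

```text
t: 7.25
tool_pos: [0.5235, 0.1223, 0.1092]
tool_rot: [0.534, -3.071, -0.19]
contact_force: [-0.7, 5.4, 5.0]
opening: 0.0466
grip_force: 93.8
```

```bash
cat >> h.py <<'E'
def feet():
    """foot heights/offset over nest floor (mm) assuming rigid grip since grasp pose"""
    g=np.load('grasp.npz');o=ctrl.get_obs();R=Ro.from_rotvec(o['tool_rot']).as_matrix();T=R@g['R'].T
    out={'t':o['t'],'F':np.round([o['contact_force']@fx,o['contact_force']@fy,o['contact_force'][2]],1),'M':np.round(o['wrist_torque'],2),'open':o['opening']}
    for k,y in(('a',.03),('b',-.03)):
        X=o['tool_pos']+T@(nest+y*fy-g['p']);e=(X-nest)*1e3;out[k]=np.round([e@fx,e@fy,e[2]],1)
    out['tilt']=np.round(Ro.from_matrix(T).as_rotvec()@fx,3)
    return out
E
python3 - <<'E'
from h import *
np.savez('grasp.npz',p=[.5195,.1337,.1065],R=Ro.from_rotvec([-.539,3.093,.003]).as_matrix())
print(feet())
p,d=ctrl.get_image('scene');Y=cloud('scene',d)
E
```

```text
{'t': 7.25, 'F': array([1.2, 5.3, 5. ]), 'M': array([0.95, 0.02, 0.07]), 'open': 0.04656595482712393, 'a': array([-0. , 29.4,  7. ]), 'b': array([ -0.1, -30.1,  -0.3]), 'tilt': np.float64(0.122)}
```

>>> {"api": "apply_moves", "payload": {
  "rows": [0, -0.0024, -0.0007, -0.0095, 0, 0, 0, -0.0048, -0.0014, -0.0191, 0, 0, 0, -0.0072, -0.002, -0.0287, 0, 0, 0, -0.0097, -0.0027, -0.0382, 0, 0, 0, -0.0122, -0.0033, -0.0478, 0, 0, 0, -0.0147, -0.0038, -0.0573, 0, 0, 0, -0.0147, -0.0038, -0.0573, 0, 0, 0, -0.0147, -0.0038, -0.0573, 0, 0]
}}

```text
t: 8.1
tool_pos: [0.5265, 0.1141, 0.1104]
tool_rot: [0.529, -3.044, -0.327]
contact_force: [-0.1, 6.9, 5.3]
opening: 0.0471
grip_force: 93.8
```

```bash
python3 - <<'E'
from h import *
print(feet())
p,d=ctrl.get_image('scene');cv2.imwrite('pics/s4.png',cv2.resize(p[180:255,240:340],None,fx=7,fy=7,interpolation=cv2.INTER_CUBIC))
E
```

```text
{'t': 8.1, 'F': array([2.2, 6.5, 5.3]), 'M': array([ 1.07,  0.06, -0.09]), 'open': 0.04709765752999239, 'a': array([-0.1, 28.8, 12.3]), 'b': array([ -0.1, -29.8,  -0.3]), 'tilt': np.float64(0.212)}
```

View pics/s4.png

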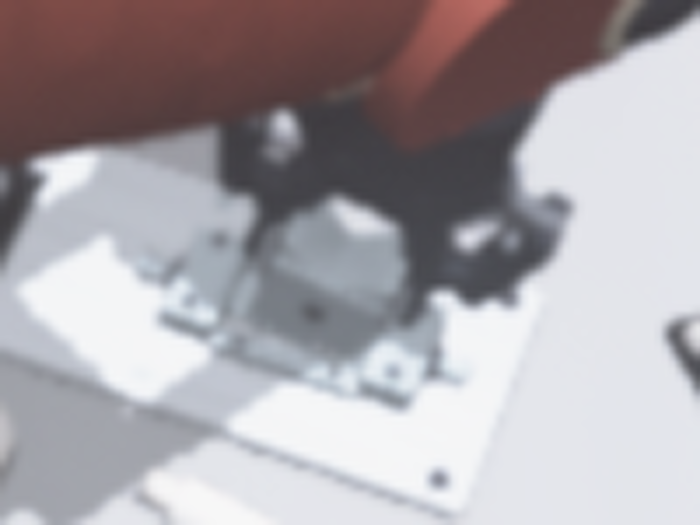

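```bash
cat >> h.py <<'E'
def overlay(fn):
    g=np.load('grasp.npz');o=ctrl.get_obs();T=Ro.from_rotvec(o['tool_rot']).as_matrix()@g['R'].T
    p,d=ctrl.get_image('scene');k=7;im=cv2.resize(p[180:255,240:340],None,fx=k,fy=k,interpolation=cv2.INTER_CUBIC)
    prof=np.array([(-30,0),(30,0),(30,4),(24,4),(24,64),(16.5,64),(0,48),(-16.5,64),(-24,64),(-24,4),(-30,4)])/1e3
    pts=[]
    for y,z in prof:
        X=o['tool_pos']+T@(nest-.014*fx+y*fy+[0,0,z]-g['p']);pts.append((proj('scene',X)-[240,180]+.5)*k)
    cv2.polylines(im,[np.int32(pts)],True,(0,0,255),1);cv2.imwrite(fn,im)
E
python3 -c "
from h import *
overlay('pics/o1.png');print(feet())"
```

```text
{'t': 8.2, 'F': array([1.1, 4.3, 5.9]), 'M': array([1.12, 0.  , 0.01]), 'open': 0.04695142921134789, 'a': array([-0.1, 28.8, 12.3]), 'b': array([ -0.1, -29.8,  -0.4]), 'tilt': np.float64(0.212)}
```

View pics/o1.png

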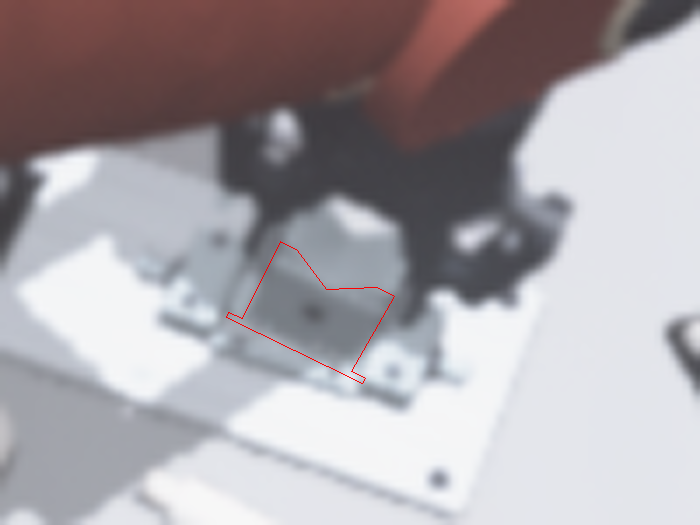

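```bash
cat >> h.py <<'E'
from scipy.optimize import least_squares
def fit(show=True):
    """fit y-shift, z, tilt of V faces to depth; from both cameras"""
    g=np.load('grasp.npz');o=ctrl.get_obs();T=Ro.from_rotvec(o['tool_rot']).as_matrix()@g['R'].T
    a0=Ro.from_matrix(T).as_rotvec()@fx;c=o['tool_pos']+T@(nest-g['p'])-nest
    P=[]
    for n in('scene','top'):
        p,d=ctrl.get_image(n);q=cloud(n,d).reshape(-1,3)-nest;P.append(np.c_[q@fx,q@fy,q[:,2]])
    P=np.concatenate(P);y0,z0=c@fy,c[2]
    def loc(v,Q):
        ca,sa=np.cos(v[2]),np.sin(v[2]);y=Q[:,1]-v[0];z=Q[:,2]-v[1];return y*ca+z*sa,-y*sa+z*ca
    y,z=loc((y0,z0,a0),P);m=(abs(P[:,0])<.0125)&(abs(y)<.0155)&(abs(z-48e-3-abs(y)*16/16.5)<.006);Q=P[m]
    res=lambda v:(lambda y,z:(z-.048-abs(y)*16/16.5)*.717)(*loc(v,Q))
    s=least_squares(res,(y0,z0,a0),loss='soft_l1',f_scale=.001)
    print(len(Q),'pred',np.round([y0*1e3,z0*1e3,a0],3),'fit',np.round([s.x[0]*1e3,s.x[1]*1e3,s.x[2]],3),'L/R',(loc(s.x,Q)[0]<0).sum(),(loc(s.x,Q)[0]>0).sum(),'rms',np.sqrt(np.mean(s.fun**2)))
E
python3 -c "
from h import *
fit()"
```

```text
98 pred [-0.487  5.95   0.212] fit [-1.557  5.333  0.198] L/R 51 47 rms 0.0012386828225084171
```

The fit gives a tilt of 0.198 rad, about 11.9 mm at foot A with foot B down, so the block follows the gripper. Now I plan the counter-rock.

```bash
cat >> h.py <<'E'
def plan(seq):
    g=np.load('grasp.npz');o=ctrl.get_obs();R0=Ro.from_rotvec(o['tool_rot']).as_matrix()
    for y,a,th in seq:
        T=Ro.from_rotvec(th*fx).as_matrix();c=nest+y*fy+np.array([0,0,a-.03*np.sin(th)])
        print(np.round(rel(c+T@(g['p']-nest),T@Rd(g),o['tool_pos'],R0),4).tolist(),round((a-.06*np.sin(th))*1e3,1))
def Rd(g): return g['R']
E
python3 - <<'E'
from h import *
plan([(0,.0125,.2),(0,.0135,.16),(0,.014,.12),(0,.014,.08),(0,.014,.04),(0,.014,0),(0,.014,-.04),(0,.014,-.08),(0,.014,-.12),(0,.014,-.16)])
E
```

```text
[-0.0002, 0.0028, -0.0008, 0.0075, -0.0, -0.0001] 0.6
[-0.0002, 0.01, -0.0041, 0.0329, -0.0, -0.0002] 3.9
[-0.0002, 0.0171, -0.0064, 0.0584, -0.0, -0.0003] 6.8
[-0.0002, 0.0239, -0.0076, 0.0839, -0.0001, -0.0003] 9.2
[-0.0002, 0.0306, -0.0085, 0.1093, -0.0001, -0.0004] 11.6
[-0.0002, 0.0374, -0.0092, 0.1348, -0.0001, -0.0004] 14.0
[-0.0002, 0.0441, -0.0097, 0.1603, -0.0001, -0.0005] 16.4
[-0.0002, 0.0507, -0.0099, 0.1857, -0.0001, -0.0005] 18.8
[-0.0002, 0.0572, -0.0098, 0.2112, -0.0001, -0.0006] 21.2
[-0.0002, 0.0636, -0.0095, 0.2366, -0.0001, -0.0007] 23.6
```

>>> {"api": "apply_moves", "payload": {
  "rows": [0, 0.0028, -0.0008, 0.0075, 0, 0, 0, 0.0064, -0.0025, 0.02, 0, 0, 0, 0.01, -0.0041, 0.033, 0, 0, 0, 0.0135, -0.0053, 0.0456, 0, 0, 0, 0.017, -0.0064, 0.0584, 0, 0, 0, 0.0205, -0.007, 0.071, 0, 0, 0, 0.024, -0.0076, 0.084, 0, 0, 0, 0.0272, -0.008, 0.0966, 0, 0, 0, 0.0306, -0.0085, 0.1093, 0, 0, 0, 0.0306, -0.0085, 0.1093, 0, 0]
}}

```text
t: 9.3
tool_pos: [0.519, 0.1304, 0.1177]
tool_rot: [0.538, -3.085, -0.064]
contact_force: [-2.5, 5.8, 1.2]
opening: 0.047
grip_force: 97.1
```

```bash
python3 - <<'E'
from h import *
print(feet());fit()
plan([(0,.014,.02),(0,.014,0),(0,.014,-.02),(0,.014,-.04),(0,.014,-.08),(0,.014,-.12),(0,.014,-.16)])
E
```

```text
{'t': 9.3, 'F': array([-0.4,  6.3,  1.2]), 'M': array([1.06, 0.43, 0.03]), 'open': 0.04697073795513268, 'a': array([-2. , 30.8, 12.5]), 'b': array([ -2. , -29.1,  10.1]), 'tilt': np.float64(0.04)}
85 pred [ 0.87  11.311  0.04 ] fit [ 2.912 11.175  0.077] L/R 36 49 rms 0.0011967939575950029
[-0.0025, 0.0021, -0.0034, 0.0132, -0.0026, -0.0002] 12.8
[-0.0025, 0.0054, -0.0043, 0.0259, -0.0026, -0.0002] 14.0
[-0.0025, 0.0086, -0.0051, 0.0387, -0.0026, -0.0002] 15.2
[-0.0025, 0.0119, -0.0059, 0.0514, -0.0026, -0.0002] 16.4
[-0.0025, 0.0184, -0.0072, 0.0769, -0.0026, -0.0002] 18.8
[-0.0025, 0.0248, -0.0083, 0.1023, -0.0026, -0.0002] 21.2
[-0.0025, 0.0312, -0.0091, 0.1278, -0.0026, -0.0002] 23.6
```

```bash
python3 - <<'E'
from h import *
print(feet());print(ctrl.get_obs()['dq'])
overlay('pics/o2.png');fit();fit()
E
```

```text
{'t': 9.4, 'F': array([0.2, 6.6, 1.8]), 'M': array([ 1.15,  0.43, -0.05]), 'open': 0.046992247621560825, 'a': array([-1.9, 30.8, 12.6]), 'b': array([ -1.9, -29.2,  10.1]), 'tilt': np.float64(0.041)}
[-2.85808689e-03 -7.08704459e-04  6.10657552e-05  2.23550294e-03
  5.59593295e-04 -1.73428000e-03]
86 pred [ 0.81  11.344  0.041] fit [ 2.284 10.676  0.068] L/R 36 50 rms 0.0011604467552522445
88 pred [ 0.753 11.328  0.041] fit [ 3.589 11.158  0.084] L/R 40 48 rms 0.0013467626721297488
```

View pics/o2.png

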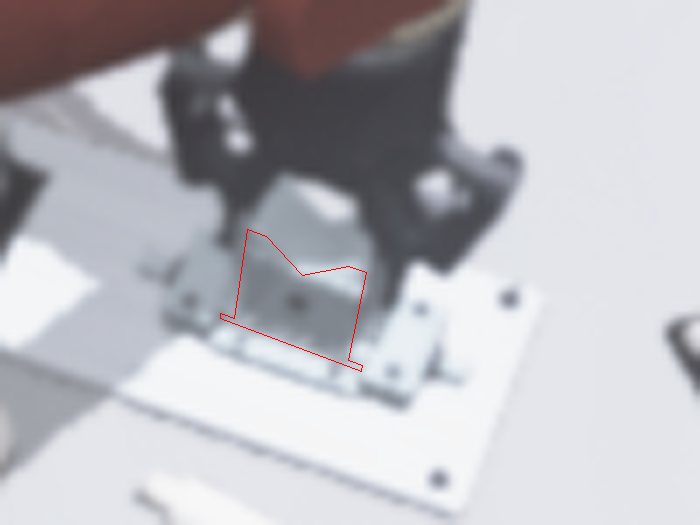

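>>> {"api": "apply_moves", "payload": {
  "rows": [0, 0.001, -0.0017, 0.0066, 0, 0, 0, 0.0021, -0.0034, 0.0132, 0, 0, -0.001, 0.0054, -0.0043, 0.0259, -0.001, 0, -0.001, 0.0086, -0.0051, 0.0387, -0.001, 0, -0.0015, 0.0119, -0.0059, 0.0514, -0.002, 0, -0.002, 0.0151, -0.0066, 0.0641, -0.002, 0, -0.0025, 0.0184, -0.0072, 0.0769, -0.0026, 0, -0.0025, 0.0216, -0.0078, 0.0896, -0.0026, 0, -0.0025, 0.0248, -0.0083, 0.1023, -0.0026, 0, -0.0025, 0.028, -0.0087, 0.115, -0.0026, 0, -0.0025, 0.0312, -0.0091, 0.1278, -0.0026, 0, -0.0025, 0.0312, -0.0091, 0.1278, -0.0026, 0, -0.0025, 0.0312, -0.0091, 0.1278, -0.0026, 0]
}}

```text
t: 10.95
tool_pos: [0.5157, 0.1477, 0.1251]
tool_rot: [-0.532, 3.053, -0.246]
contact_force: [0.2, -0.9, -2.6]
opening: 0.0474
grip_force: 96.6
```

```bash
python3 - <<'E'
from h import *
print(feet());fit();fit();print(feet())
E
```

```text
{'t': 10.95, 'F': array([-0.1, -0.9, -2.6]), 'M': array([0.22, 0.06, 0.  ]), 'open': 0.04740340872263644, 'a': array([ 1.5, 28.4, 15.1]), 'b': array([  1.4, -30.8,  24.8]), 'tilt': np.float64(-0.163)}
88 pred [-1.186 19.958 -0.163] fit [-2.298 19.597 -0.176] L/R 29 59 rms 0.0014449228657501644
89 pred [-1.396 19.952 -0.163] fit [-0.564 19.212 -0.145] L/R 31 58 rms 0.0013245192832268997
{'t': 11.15, 'F': array([ 0.7,  0.1, -3.6]), 'M': array([ 0.17,  0.07, -0.03]), 'open': 0.047052056602052465, 'a': array([ 1.4, 28.1, 15.1]), 'b': array([  1.4, -31.1,  24.8]), 'tilt': np.float64(-0.163)}
```

Only the block's weight is on the wrist now. Foot A is at about 15 mm and foot B at about 25 mm, so the step 4 condition is met. Next I lift and level it.

```bash
python3 - <<'E'
from h import *
plan([(0,.025,-.163),(0,.035,-.12),(0,.04,-.06),(0,.041,0)])
E
```

```text
[0.0018, -0.0002, -0.0167, 0.0001, 0.002, -0.0007] 34.7
[0.0017, -0.0094, -0.031, -0.0273, 0.002, -0.0006] 42.2
[0.0016, -0.0199, -0.0356, -0.0655, 0.002, -0.0004] 43.6
[0.0016, -0.0293, -0.033, -0.1037, 0.002, -0.0003] 41.0
```

>>> {"api": "apply_moves", "payload": {
  "rows": [0.0005, 0, -0.004, 0, 0, 0, 0.001, 0, -0.008, 0, 0.001, 0, 0.0015, 0, -0.0125, 0, 0.001, 0, 0.0018, 0, -0.0167, 0, 0.002, 0, 0.0018, -0.0032, -0.0215, -0.009, 0.002, 0, 0.0018, -0.0063, -0.0265, -0.018, 0.002, 0, 0.0017, -0.0094, -0.031, -0.0273, 0.002, 0, 0.0017, -0.0147, -0.0335, -0.0464, 0.002, 0, 0.0016, -0.0199, -0.0356, -0.0655, 0.002, 0, 0.0016, -0.0246, -0.0345, -0.0846, 0.002, 0, 0.0016, -0.0293, -0.033, -0.1037, 0.002, 0, 0.0016, -0.0293, -0.033, -0.1037, 0.002, 0, 0.0016, -0.0293, -0.033, -0.1037, 0.002, 0, 0.0016, -0.0293, -0.033, -0.1037, 0.002, 0, 0.0016, -0.0293, -0.033, -0.1037, 0.002, 0]
}}

```text
t: 12.65
tool_pos: [0.5194, 0.1341, 0.1475]
tool_rot: [-0.539, 3.093, 0.003]
contact_force: [-0.3, 0.3, -3.4]
opening: 0.047
grip_force: 96.7
```

```bash
python3 - <<'E'
from h import *
print(feet());fit();fit();print(feet(), ctrl.get_obs()['dq'], ctrl.get_obs()['grip_force'])
p,d=ctrl.get_image('scene');cv2.imwrite('pics/s9.png',cv2.resize(p[130:280,190:390],None,fx=4,fy=4,interpolation=cv2.INTER_CUBIC))
E
```

```text
{'t': 12.65, 'F': array([-0.2,  0.3, -3.4]), 'M': array([-0.08,  0.04,  0.01]), 'open': 0.0469538432438975, 'a': array([ 0. , 30.4, 41. ]), 'b': array([  0. , -29.6,  41. ]), 'tilt': np.float64(-0.0)}
93 pred [ 0.396 41.008 -0.   ] fit [1.6310e+00 4.0406e+01 2.2000e-02] L/R 36 57 rms 0.0012652499466324907
93 pred [ 0.396 40.98  -0.   ] fit [1.485e+00 4.068e+01 2.300e-02] L/R 39 54 rms 0.0012371093888626586
{'t': 12.85, 'F': array([ 0.2,  0.7, -3.3]), 'M': array([-0.03, -0.01,  0.06]), 'open': 0.04731496198175832, 'a': array([ 0.1, 30.3, 41. ]), 'b': array([  0.1, -29.7,  41. ]), 'tilt': np.float64(-0.0)} [-1.66608195e-03 -1.54337283e-04 -8.48869911e-04  7.35170234e-04
  7.51083310e-04  3.14897836e-05] 96.68226342648268
```

View pics/s9.png

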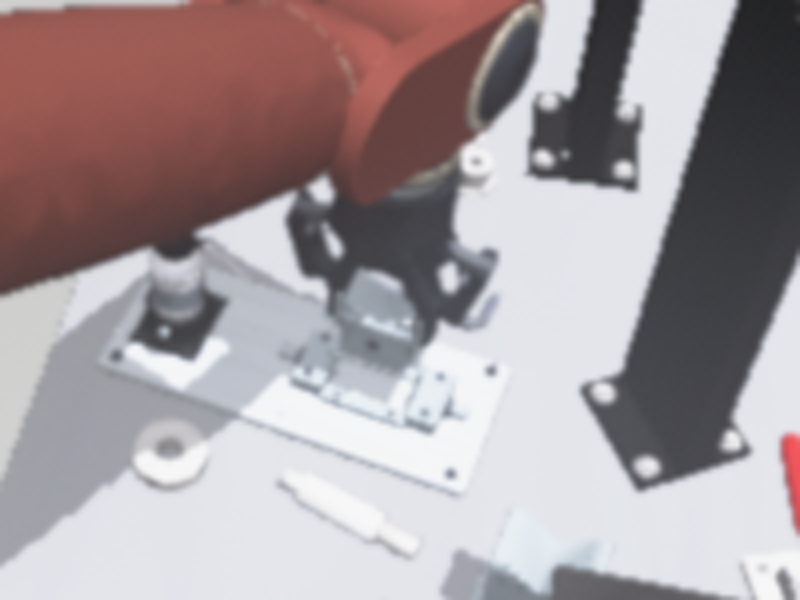

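The picture shows the block at about (375,320), upright in the fingers above the empty nest at (365,385). The ring gauge (170,455) and plug gauge (345,510) have not moved. Handing in.

```bash
python3 -c "
from station import ctrl
print(ctrl.finish_job())"
```

```text
the job is handed in; nothing more can be done
None
```

I handed the job in at about 13 s: cap pressed and released, block rocked out can end first and then the other way, and held upright and still about 25 mm above the nest's top; no verdict was returned.

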